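# Hook an S-hook into a plate's hanging hole

## Task

Take the steel S-hook out of its wooden block and hang it in the hole of the flat steel plate that has one: the free end of its upper bend goes down through the hole and its long shank hangs outside the plate's overhanging end. Let it go so that it hangs there at rest, clear of the bench, and leave both plates lying where they are.

Things in the scene. Friction and masses are not known exactly. Their poses are not given: they have to be found in the camera images.
- hook: S-hook of 8 mm dark steel bar, 120 mm tall, 0.12 kg, upright in the middle slot of a 66 mm high wooden block (foot 46 mm deep, leaning a few degrees). Origin: outer top of the upper bend, mid. z up, hook in its x-z plane. Upper bend 50 mm wide; free end on the +x side; shank axis at x = -21 mm; lower bend turns to -x, to x = -51. Grip across the bar (along y) at the top of the bend.
- hook_tip (a point): The free end of the hook's upper bend: at x = +21 mm, z = -44 mm in the hook's frame (the bar's axis there is at x = +21 mm), same axes. The upper bend is 34 mm wide inside, between this end and the shank.
- tag_plate: The holed plate: loose flat steel, 260 x 70 x 6 mm, 0.85 kg, lying on a grey cabinet 150 mm high. Origin: centre of its 32 mm round through hole, at the underside. x along the plate away from the robot, z up. The near end, at x = -26 mm, overhangs freely (10 mm of steel between hole and end); the cabinet's face is at about x = +30 mm. About 10 N down on the end tips it.
- blank_plate: The plate without a hole, else of the same size and material, lying beside the first on the same cabinet (145 mm between centre lines, on either side). Origin: the like point, 26 mm from the near end, on the centre line, at the underside; same axes. Not to be used.

How it is judged:
By the outcome, as a careful person would: the job done as asked, in the order asked, and still so for the second after the job is handed in, with the robot touching nothing.
It also fails if it takes over 48 s, if anything falls off the work surface, if the arm or the gripper's body presses on something with over 40 N, if the wrist force passes 120 N, or if a joint passes its speed limit or range.

## Robot

A 7-joint arm with a two-finger parallel gripper is mounted at the origin on the work surface. World frame = base frame: x ahead of the robot, y to its left, z up, the work surface at z = 0. Lengths are in m, angles in rad, forces in N, time in s.
With the tool pointing down it reaches from about 0.375 to 0.925 m from the base axis. Payload 3.1 kg.
Tool frame: the origin (TCP) lies between the finger pads; the fingertips stand 19 mm ahead of it and the grasp point (between the pads) is the TCP; z points along the fingers, y is the direction in which the jaws open and shut (so a half turn about z gives the same grasp; the last joint's range is limited). The gripper opens to 85 mm and grips with 20 to 120 N. Pads are 22 mm wide; open, the fingers measure 114 mm over their backs; the gripper's body (76 mm by 85 mm) begins 54 mm behind the grasp point. The pads swing forward as they close: fully open they stand 13 mm farther back than shut.
Start: joints at [-1.262, 0.383, 0.044, 1.598, -0.018, 1.161, -0.05], TCP at [0.257, 0.597, 0.221] pointing down, gripper open.
Joint ranges: [-2.61, 2.61], [-0.41, 2.15], [-1.48, 1.57], [0, 2.5], [-1.57, 4.71], [0.05, 1.97], [-2.85, 2.85]. Speed limits (rad/s): [2.79, 2.79, 3.14, 3.14, 3.14, 3.14, 3.14].

## Interface

Orientations are given as a unit quaternion [x, y, z, w].
In Python, from bench import move_ptp, movel, move_j, move_gripper, pause, inverse_kinematics, read_camera, camera_params, MotionError, sign_off, look_for, tip_of, read_time_s, read_qpos, read_joint_vel, read_effort, read_eef_pos, read_tcp_rot, read_ft_force, read_ft_torque, read_finger_gap gives the robot as it stands. Calls block until the motion is done:
- move_ptp(position, orientation): joint-space move of the TCP to a pose.
- movel(position, orientation=None, speed=0.15): straight line of the TCP; orientation=None keeps the orientation; speed is the mean speed in m/s.
- move_j(angles): joint-space move.
- move_gripper(opening, effort=None): finger opening in m; effort is the grip in N (None keeps the last); returns when the fingers have stopped.
- pause(seconds).
- inverse_kinematics(position, orientation): joint angles nearest the present ones, or None.
- read_camera(name): name is "scene" or "side" or "wrist"; returns the picture (384x512x3 uint8, red, green, blue); there is no depth.
- camera_params(name): a dict with "K" (3x3 intrinsics, pixels), "camera_from_world" (4x4, takes a point from world to camera coordinates). Camera axes: x right, y down, z forward; pixel columns grow to the right and rows downward; lengths in m; the calibration is good to about 2 mm. A picture is of the moment at which its call begins: read the wrist's pose just before it. camera_params takes no time and is no camera call; for the wrist camera it gives the pose at the moment of the call.
A pose or a line that the arm cannot do raises MotionError and nothing moves.
- sign_off(): hands the job in, once; it reports no verdict.
Trained networks look in the newest picture that a camera, given by its name, has taken for a name from the list of things; names that differ only in an ending like _2 or _b are one class to them, and where a whole thing is asked for, a point or a joint stands for the part that bears it (a point fixed in the world has none). Each returns a list of dicts, best first, with "confidence" (0 to 1); they miss things now and then, are a little off and sometimes report something else, mostly with a low value. They report only what shows in the picture. A call takes as long as a camera call.
- look_for(camera, name): "at" ([column, row] in pixels, amid what is visible of it).
- tip_of(camera, name): "at" ([column, row] in pixels: a listed point, or the origin of a listed thing).
Readings, each from a call of its own:
- read_time_s(): time.
- read_qpos(): joint angles.
- read_joint_vel(): joint speeds.
- read_effort(): joint torques, N m.
- read_eef_pos(): TCP position.
- read_tcp_rot(): TCP orientation.
- read_ft_force(): force on the tool from outside, world axes, zero at the start.
- read_ft_torque(): the same for the moment, N m.
- read_finger_gap(): finger opening in m.
Only numpy, scipy, OpenCV 4.12 (cv2) and the standard library are available. Lean on these libraries where they do the work, as an engineer would, in place of code of your own. Each camera call takes 0.05 s, during which the arm holds its last target. There are 200 camera calls.

## Working session

There is one attempt and no reset: what is moved stays moved. The work goes in short steps, each a Python script; the robot and the scene stay as the last script left them, time stands still between calls to the robot, and variables do not carry over. Pictures are saved under pics/ and viewed, about 8 in all and at most 12, crops included, and the job is handed in when it is done.

```bash
mkdir -p pics; cat > h.py <<'E'
import numpy as np, cv2
from bench import *
def P(cam):
    c=camera_params(cam); return np.array(c["K"])@np.array(c["camera_from_world"])[:3]
def tri(obs):
    # obs: list of (P,uv)
    A=[]
    for M,(u,v) in obs: A+= [u*M[2]-M[0], v*M[2]-M[1]]
    A=np.array(A); A/=np.linalg.norm(A[:,:3],axis=1)[:,None]
    return np.linalg.lstsq(A[:,:3],-A[:,3],rcond=None)[0]
def atz(M,uv,z):
    u,v=uv; A=np.array([u*M[2]-M[0], v*M[2]-M[1]])
    return np.append(np.linalg.solve(A[:,:2],-A[:,3]-A[:,2]*z),z)
def proj(M,p):
    q=M@np.append(p,1); return q[:2]/q[2]
def snap(cam,name):
    im=read_camera(cam); cv2.imwrite(f"pics/{name}.png",im[:,:,::-1]); return im
E
python3 - <<'E'
from h import *
ims=[]
D={}
for c in ("scene","side"):
    ims.append(read_camera(c)); 
    for n in ("hook","hook_tip","tag_plate","blank_plate"):
        t=tip_of(c,n); D[c,n]=t; print(c,n,[(np.round(a["at"],1).tolist(),round(a["confidence"],2)) for a in t[:3]])
    C=camera_params(c); R=np.array(C["camera_from_world"]); print(c,"pos",-R[:3,:3].T@R[:3,3])
for n in ("hook","hook_tip","tag_plate","blank_plate"):
    if D["scene",n] and D["side",n]:
        print(n,tri([(P(c),D[c,n][0]["at"]) for c in ("scene","side")]))
im=np.vstack(ims)[:,:,::-1]
cv2.imwrite("pics/a.png",cv2.resize(np.hstack(ims)[:,:,::-1],(800,300)))
cv2.imwrite("pics/scene0.png",ims[0][:,:,::-1]);cv2.imwrite("pics/side0.png",ims[1][:,:,::-1])
print(read_time_s(),read_tcp_rot())
E
```

```text
scene hook [([180.1, 286.8], 0.52)]
scene hook_tip [([196.3, 295.5], 0.57)]
scene tag_plate [([228.7, 205.3], 0.91)]
scene blank_plate [([256.5, 171.1], 0.59)]
scene pos [ 0.76519442 -0.41985862  0.86102632]
side hook [([267.5, 330.9], 0.57)]
side hook_tip [([279.3, 342.6], 0.62)]
side tag_plate [([240.6, 227.9], 0.79), ([278.0, 340.6], 0.6)]
side blank_plate [([228.8, 178.4], 0.73)]
side pos [ 0.43221547 -0.59581363  0.79842932]
hook [ 0.49614942 -0.26599953  0.15026415]
hook_tip [ 0.51688167 -0.25246169  0.08238387]
tag_plate [ 0.48185463 -0.0480911   0.15114417]
blank_plate [0.47998912 0.09363064 0.13845753]
0.5 [ 2.01984843e-01  9.79388647e-01 -3.89952772e-05 -2.37058825e-05]
```

View pics/a.png

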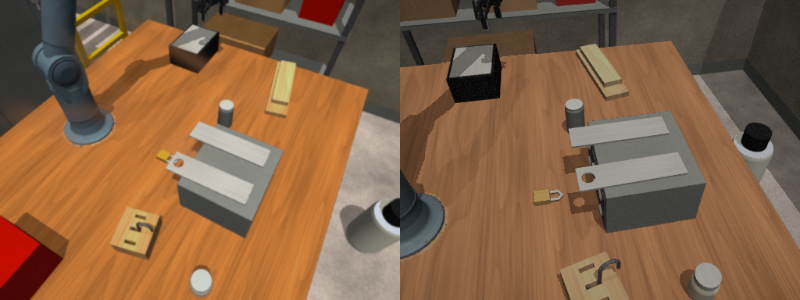

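Picture 1: the holed plate's hole is at about (176,162) in the left half, near the robot and overhanging. The hook is in its block at (140,228). A padlock lies on the bench below the plate end, and the blank plate is on the far side. Next I'll move above the hook for a close look.

```bash
cat >> h.py <<'E'
from scipy.spatial.transform import Rotation as R
def down(a): # tool x at world yaw a (deg), pointing down
    return np.array([np.cos(np.radians(a)/2),np.sin(np.radians(a)/2),0,0])
def cams(c):
    T=np.array(camera_params(c)["camera_from_world"]); return -T[:3,:3].T@T[:3,3], T[2,:3]
E
python3 - <<'E'
from h import *
t=np.array(read_eef_pos()); p,f=cams("wrist"); r=R.from_quat(read_tcp_rot())
print("cam in tool",r.inv().apply(p-t),"fwd",r.inv().apply(f))
for a in (213,33,180,0):
    for pos in ([.496,-.266,.30],[.46,-.05,.25]):
        q=inverse_kinematics(pos,down(a)); print(a,pos,None if q is None else np.round(q,2))
E
```

```text
cam in tool [ 0.0666878  -0.00057003 -0.1537581 ] fwd [-2.62056580e-01 -2.40644792e-04  9.65052481e-01]
213 [0.496, -0.266, 0.3] [-0.44  0.23  1.    1.75 -0.2   1.27  2.76]
213 [0.46, -0.05, 0.25] [-0.69 -0.04  0.7   2.02  0.03  1.15  2.15]
33 [0.496, -0.266, 0.3] [-0.38  0.21  0.92  1.75 -0.18  1.27 -0.41]
33 [0.46, -0.05, 0.25] [-0.83 -0.05  0.84  2.03  0.04  1.15 -1.  ]
180 [0.496, -0.266, 0.3] [-0.63  0.36  1.31  1.76 -0.36  1.31  2.33]
180 [0.46, -0.05, 0.25] [-0.73 -0.04  0.74  2.02  0.03  1.15  1.57]
0 [0.496, -0.266, 0.3] [-0.38  0.21  0.92  1.75 -0.18  1.27 -0.99]
0 [0.46, -0.05, 0.25] [-0.82 -0.05  0.83  2.03  0.04  1.15 -1.58]
```

```bash
cat > look.py <<'E'
from h import *
t=np.array(read_eef_pos()); movel([t[0],t[1],.30],speed=.2)
out=[]
for nm,pos,a in (("plate",[.47,-.06,.33],0),("hook",[.50,-.27,.27],33)):
    move_ptp(pos,down(a)); pause(.2)
    M=P("wrist"); im=snap("wrist","w_"+nm); np.save(f"M_{nm}.npy",M)
    for n in (("tag_plate",) if nm=="plate" else ("hook","hook_tip")):
        d=tip_of("wrist",n); print(n,d)
        if d:
            z={"tag_plate":.15,"hook":.14,"hook_tip":.096}[n]; print(atz(M,d[0]["at"],z))
    out.append(im[:,:,::-1])
cv2.imwrite("pics/b.png",cv2.resize(np.hstack(out),(800,300)))
print(read_time_s())
E
python3 look.py
```

```text
tag_plate [{'at': [250.7, 157.9], 'confidence': 0.87}]
[ 0.47963177 -0.05615457  0.15      ]
hook []
hook_tip [{'at': [255.4, 149.2], 'confidence': 0.68}]
[ 0.51688335 -0.25929159  0.096     ]
5.3583
```

View pics/b.png

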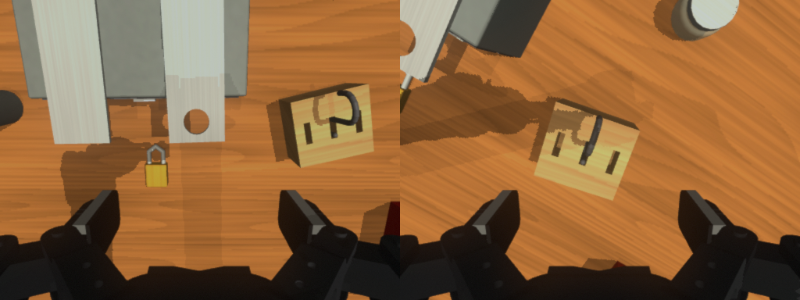

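Picture 2: left, the hole is at full-size pixel (251,156), with the plate's axis nearly vertical in the image (along +x). Right, the hook is at about (255,165) full size, and the block is turned about 15° from my 33° guess. I'll crop the hook for detail.

```bash
python3 - <<'E'
import cv2,numpy as np
a=cv2.imread("pics/w_hook.png")[110:270,160:320]; b=cv2.imread("pics/w_plate.png")[0:200,180:310]
s=cv2.imread("pics/side0.png")[310:384,200:300]
a=cv2.resize(a,(480,480),interpolation=cv2.INTER_CUBIC); s=cv2.resize(s,(320,240),interpolation=cv2.INTER_CUBIC)
s=np.vstack([s,np.zeros((240,320,3),np.uint8)])
s[240:,:312]=cv2.resize(b,(312,480))[240:] 
cv2.imwrite("pics/c.png",np.hstack([a,s]))
E
```

```text
(no output)
```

View pics/c.png

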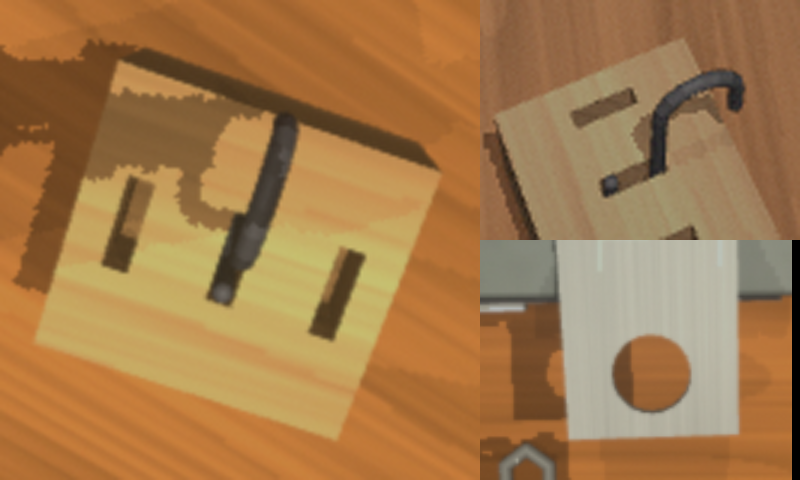

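Picture 3: the block-top corners in crop pixels are (120,60), (440,172), (338,440) and (36,343). The hook's bar runs from the tip end at (286,118) to the shank side at (243,262). The side-camera crop shows the bend and shank clearly. I'll fit the hook's pose to these points.

```bash
cat > fit.py <<'E'
from h import *
from scipy.optimize import least_squares
M=np.load("M_hook.npy"); Ms=P("side"); Mc=P("scene")
cr=lambda p:np.array(p)/3+[160,110]
C=[atz(M,cr(p),.066) for p in ((120,60),(440,172),(338,440),(36,343))]
for i in range(4):
    d=C[(i+1)%4]-C[i]; print("edge",np.round(np.linalg.norm(d),4),np.degrees(np.arctan2(d[1],d[0])))
S=[atz(M,cr(p),.066) for p in ((150,180),(115,270),(352,250),(322,335))]
for i in (0,2): d=S[i]-S[i+1]; print("slot yaw",np.degrees(np.arctan2(d[1],d[0])))
t=np.linspace(np.pi,0,25)
curve=np.vstack([[[-.021,0,z] for z in np.linspace(-.075,-.027,15)],np.c_[.021*np.cos(t),0*t,-.025+.021*np.sin(t)],[[.021,0,z] for z in np.linspace(-.027,-.044,6)]])
wp=[cr(p) for p in ((283,135),(275,165),(265,200),(255,230),(248,252))]
sp=[np.array([(x-480)/3.2+200,y/3.243+310]) for x,y in ((736,92),(722,80),(705,80),(685,92),(665,112),(658,130),(656,150),(657,170))]
def pose(v): return R.from_euler("ZYX",v[3:]),v[:3]
def px(M,pts): q=np.c_[pts,np.ones(len(pts))]@M.T; return q[:,:2]/q[:,2:]
def res(v):
    r,o=pose(v); W=r.apply(curve)+o; out=[]
    for m,obs in ((M,wp),(Ms,sp)):
        c=px(m,W)
        for p in obs: out.append(np.min(np.linalg.norm(c-p,axis=1))/1.)
    tip=r.apply([.021,0,-.044])+o
    for m,p,s in ((M,(255.4,149.2),2),(Ms,(279.8,342.3),1.5),(Mc,(196.3,295.5),2)): out+=list((proj(m,tip)-p)/s)
    for m,p,s in ((Ms,(267.5,330.9),3),(Mc,(180.1,286.8),3)): out+=list((proj(m,o)-p)/s)
    out+=[(v[2]-.14)/.002,v[4]/.06,v[5]/.06]
    return np.array(out)
best=min((least_squares(res,[.498,-.266,.14,np.radians(y),pp,rr]) for y in(5,18,30) for pp in (-.05,.05) for rr in(-.05,.05)),key=lambda s:s.cost)
v=best.x; print("cost",best.cost,"pos",v[:3],"ypr deg",np.degrees(v[3:])); print(np.round(best.fun,1))
np.save("hook.npy",v)
M=np.load("M_plate.npy")
c=lambda p:np.array([(p[0]-480)/2.4+180,p[1]/2.4])
L=[c(p) for p in ((559,250),(569,440),(738,250),(739,433))]
Q=[atz(M,p,.156) for p in L]
print("plate edges z.156",np.round(Q,4)); print("hole top",atz(M,c((651,373)),.156))
for a,b in((1,0),(3,2)): d=Q[a]-Q[b]; print(np.degrees(np.arctan2(-d[1],-d[0])))
E
python3 fit.py
```

```text
edge 0.1192 -76.22612108961052
edge 0.1101 -165.38361503036955
edge 0.12 103.85664477950624
edge 0.1103 14.19785268593965
slot yaw 10.513160318891538
slot yaw 15.221736220222372
cost 5.200000899787097 pos [ 0.49801587 -0.26414495  0.1380063 ] ypr deg [16.3460349   2.92785874 -0.26600664]
[ 0.4  0.2  0.   0.6  0.3  0.4  1.   0.3  0.4  0.3  0.7  0.9  0.6 -0.3
  0.1 -0.4  0.3 -1.3  0.7  0.5  1.1  0.7  0.3 -1.   0.9 -0.1]
plate edges z.156 [[ 0.5312 -0.021   0.156 ]
 [ 0.4551 -0.0228  0.156 ]
 [ 0.5313 -0.0907  0.156 ]
 [ 0.4582 -0.093   0.156 ]]
hole top [ 0.48307502 -0.05675352  0.156     ]
1.3555774958054028
1.8612273896613878
```

The fit is consistent: residuals are about 1 px, top at z 0.138, lean 3°, block yaw about 14–16°. The plate also checks out: 70 mm wide, and 26 mm from hole to end. Next I'll grip, lift and carry to above the hole.

```bash
cat > grasp.py <<'E'
from h import *
v=np.load("hook.npy"); r=R.from_euler("ZYX",[v[3]*.6+np.radians(14.2)*.4,v[4],0]); o=v[:3]
q=(r*R.from_euler("x",180,degrees=True)).as_quat()
T=lambda h:o+r.apply([0,0,h])
move_ptp(T(.08),q); movel(T(.006),q,speed=.12)
print("F",np.round(read_ft_force(),1),"e",np.array(read_eef_pos())-T(.006))
move_gripper(0.0,60); print("gap",read_finger_gap(),"F",np.round(read_ft_force(),1))
movel(T(.14),q,speed=.12); print("gap",read_finger_gap(),"F",np.round(read_ft_force(),1))
H=np.array([.483,-.0568]); a=np.radians(1.6)
d=np.array([np.cos(a),np.sin(a)])
qp=down(1.6)
p=np.append(H-.021*d,.206+.08)
move_ptp(p,qp); movel([p[0],p[1],.236],qp,speed=.12); pause(.4)
ims=[]
for c in ("scene","side","wrist"):
    M=P(c); im=snap(c,"d_"+c); 
    for n in ("hook_tip","tag_plate","hook"): 
        D=tip_of(c,n); print(c,n,[(np.round(x["at"],1).tolist(),round(x["confidence"],2)) for x in D[:2]])
    tip=np.append(H,.186); u=proj(M,tip); print(c,"expected tip",u,"hook top",proj(M,np.append(p[:2],.230)),"hole top",proj(M,np.append(H,.156)))
    x,y=(u-[50,50]).astype(int); x=max(x,0);y=max(y,0)
    if c=="wrist": im=cv2.resize(im,(400,300)); im=cv2.copyMakeBorder(im[:, 70:330],0,100,0,140,cv2.BORDER_CONSTANT)
    else: im=cv2.resize(im[y:y+100,x:x+100],(400,400),interpolation=cv2.INTER_CUBIC)
    ims.append(im[:,:,::-1]); print(c,x,y)
cv2.imwrite("pics/d1.png",np.hstack(ims[:2])); cv2.imwrite("pics/d2.png",ims[2])
print("gap",read_finger_gap(),np.round(read_ft_force(),1),read_time_s())
E
python3 grasp.py
```

```text
F [-0.1 -0.2  0.8] e [ 0.00054232 -0.00070474  0.00093398]
gap 0.0001906905822839091 F [-0.1 -0.3  0.2]
gap -0.00035496389623549074 F [-0.2  0.  -0.3]
scene hook_tip [([190.6, 297.5], 0.49)]
scene tag_plate [([228.4, 208.5], 0.69)]
scene hook [([181.0, 287.6], 0.69)]
scene expected tip [226.31080759 202.32344095] hook top [216.93261302 187.82147411] hole top [227.16530389 209.27764047]
scene 176 152
side hook_tip [([279.5, 342.9], 0.84)]
side tag_plate [([243.4, 229.5], 0.7)]
side hook [([267.6, 332.7], 0.81)]
side expected tip [239.42704453 216.40743283] hook top [226.26686871 201.31215722] hole top [240.10902761 227.22923538]
side 189 166
wrist hook_tip [([493.8, 120.4], 0.77)]
wrist tag_plate []
wrist hook []
wrist expected tip [253.84820489 174.53575443] hook top [253.74307611 233.97096292] hole top [253.90850951 165.33793303]
wrist 203 124
gap -0.0004698733594829395 [-0.2  0.   0.2] 11.1833
```

View pics/d1.png

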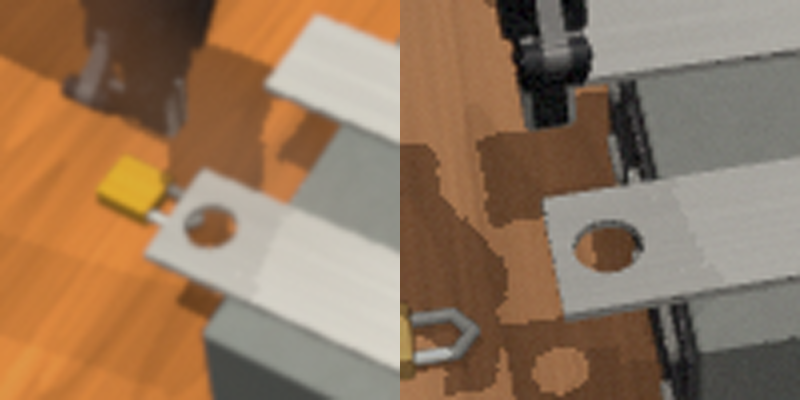

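View d2.

Picture 4: the gripper is empty and the hook is still in its block (the networks see it there at side (268,333)). The closed fingertips show at about side (226,198), higher than I assumed. I'll check the wrist view.

View pics/d2.png

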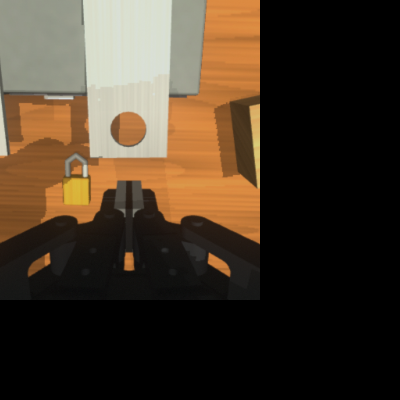

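```bash
python3 - <<'E'
from h import *
t=np.array(read_eef_pos()); r=R.from_quat(read_tcp_rot()); print(t,r.as_matrix().round(3))
for c in("side","scene","wrist"):
    print(c,[proj(P(c),t+r.apply([0,0,z])).round(1).tolist() for z in(-.054,0,.019)])
print(read_finger_gap(),read_time_s())
E
```

```text
[ 0.46201325 -0.05736337  0.2359918 ] [[ 1.     0.028  0.   ]
 [ 0.028 -1.    -0.   ]
 [ 0.     0.    -1.   ]]
side [[224.0, 175.9], [226.0, 198.9], [226.7, 206.4]]
scene [[214.4, 171.0], [216.7, 186.2], [217.5, 191.2]]
wrist [[253.3, 302.8], [253.6, 238.7], [253.7, 224.8]]
-0.0004698733594829395 11.1833
```

Picture 5: the wrist view shows an empty, shut gripper over the plate end. The fingertips are at about row 230 (full size), about level with the TCP and not 19 mm ahead of it, so my grip was too high. I'll go back and grip 18 mm deeper, at hook z = -12 mm. Even if the fingertips do stand 19 mm ahead, that stays inside the bend and clear of the block.

```bash
cat > grasp2.py <<'E'
from h import *
t=np.array(read_eef_pos()); movel([t[0],t[1],.28],speed=.2)
move_gripper(.05,60)
v=np.load("hook.npy"); r=R.from_euler("ZYX",[v[3]*.6+np.radians(14.2)*.4,v[4],0]); o=v[:3]
q=(r*R.from_euler("x",180,degrees=True)).as_quat()
T=lambda h:o+r.apply([0,0,h])
G=-.012
move_ptp(T(.08),q); movel(T(G),q,speed=.12)
print("F",np.round(read_ft_force(),1))
move_gripper(0.0,60); g=read_finger_gap(); print("gap",g,"F",np.round(read_ft_force(),1))
if g>.004:
    movel(T(G+.03),q,speed=.06); print("gap",read_finger_gap(),"F",np.round(read_ft_force(),1))
    movel(T(.15),q,speed=.15); print("gap",read_finger_gap(),"F",np.round(read_ft_force(),1))
pause(.3)
ims=[]
t=np.array(read_eef_pos()); rt=R.from_quat(read_tcp_rot())
for c in ("side","wrist"):
    M=P(c); im=snap(c,"e_"+c); u=proj(M,t); print(c,"tcp",u,[proj(M,t+rt.apply([x,0,z])).round(1).tolist() for x,z in((0,-.012),(.021,.032),(-.021,.06))])
    print([(tip_of(c,n) or [{}])[0] for n in("hook","hook_tip")])
    x,y=[int(max(k,0)) for k in u-[50,40]]; x=min(x,412);y=min(y,284); print("off",x,y)
    ims.append(cv2.resize(im[y:y+100,x:x+100],(400,400),interpolation=cv2.INTER_CUBIC)[:,:,::-1])
cv2.imwrite("pics/e.png",np.hstack(ims)); print(read_time_s())
E
python3 grasp2.py
```

```text
F [-0.4  0.5  0.4]
gap 0.0026368269935866232 F [ 1.  -0.2  2.8]
side tcp [269.0899526  337.91599352] [[269.5, 334.1], [279.6, 342.6], [255.9, 360.7]]
[{'at': [267.3, 332.8], 'confidence': 0.72}, {}]
off 219 284
wrist tcp [254.00132702 238.55267326] [[254.0, 249.0], [254.0, 181.3], [254.1, 232.3]]
[{'at': [254.5, 256.0], 'confidence': 0.92}, {'at': [253.8, 184.3], 'confidence': 0.76}]
off 204 198
15.1167
```

View pics/e.png

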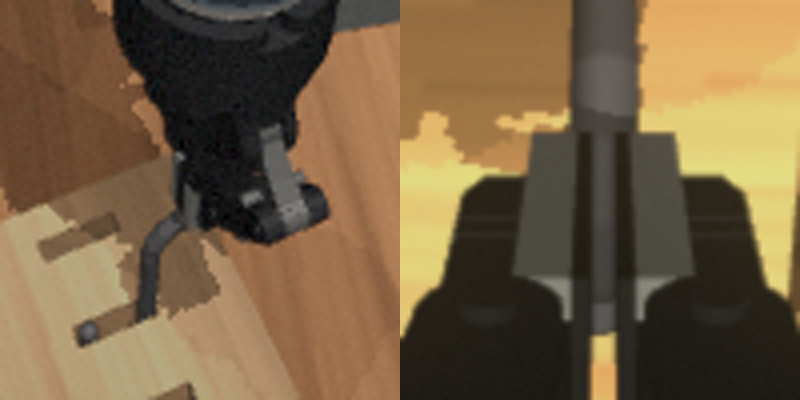

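Picture 6: the pads have closed on the upper side of the bar; the gap is 2.6 mm and the bar shows beneath them. The fingertips are still too high, so I'll open and go 13 mm deeper. The block top is far below.

```bash
sed -e '2,3d' -e 's/^G=.*/G=-.025/' -e 's/^move_ptp(T(.08),q); movel/move_gripper(.04,60); movel/' -e 's#pics/e.png#pics/f.png#; s/"e_"/"f_"/' -e 's/print("F",np.round(read_ft_force(),1))$/print("F",np.round(read_ft_force(),1))/' -e 's/if g>.004/if g>.0055/' -e 's/(0,-.012),(.021,.032)/(0,-.025),(.021,.019)/' grasp2.py > grasp3.py; python3 grasp3.py
```

```text
F [ 0.1 -0.2 -0.5]
gap 0.0056117367561242 F [ 0.2 -0.1  1.1]
gap 0.005430633204860677 F [ 0.8  0.4 -1.3]
gap 0.005587478769518164 F [-0.5  0.1 -1.5]
side tcp [274.54477208 278.11531418] [[275.7, 266.8], [287.4, 281.0], [258.6, 308.1]]
[{'at': [274.9, 268.0], 'confidence': 0.81}, {'at': [287.1, 279.8], 'confidence': 0.56}]
off 224 238
wrist tcp [253.64693571 238.4654202 ] [[253.5, 262.1], [253.7, 187.1], [253.8, 232.3]]
[{'at': [252.3, 267.5], 'confidence': 0.86}, {'at': [253.1, 191.8], 'confidence': 0.96}]
off 203 198
18.5917
```

View pics/f.png

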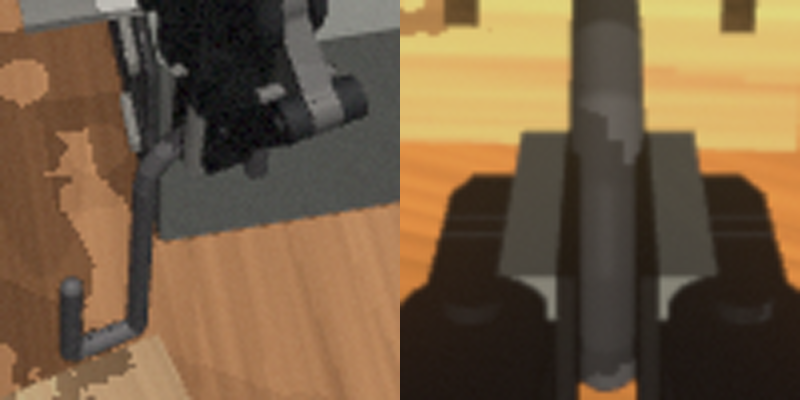

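Picture 7: the hook is held and out of the block. The networks put its top and tip within about 1.5 px of what I expect in the side view. The wrist view shows the full bar between the pads. I'll work out where the fingertips sit, then carry to above the hole.

```bash
cat > carry.py <<'E'
from h import *
t=np.array(read_eef_pos()); rt=R.from_quat(read_tcp_rot())
for z in (-.01,0,.01,.019): print(z,"wrist",[proj(P("wrist"),t+rt.apply([x,.012,z])).round(1).tolist() for x in(-.011,0,.011)],"side",[proj(P("side"),t+rt.apply([x,y,z])).round(1).tolist() for x in (-.011,.011) for y in(.006,.02)])
H=np.array([.483,-.0568]); a=np.radians(1.6); d=np.array([np.cos(a),np.sin(a)]); qp=down(1.6)
G=-.025
xy=H-.021*d
def T(top): return [xy[0],xy[1],top+G]
move_ptp(T(.33),qp); movel(T(.156+.044+.02),qp,speed=.12); pause(.4)
ims=[]
for c in ("scene","side","wrist"):
    M=P(c); im=snap(c,"g_"+c)
    print(c,[(n,[(np.round(x["at"],1).tolist(),round(x["confidence"],2)) for x in tip_of(c,n)[:1]]) for n in("hook_tip","hook","tag_plate")])
    u=proj(M,np.append(H,.176)); print("exp tip",u,"top",proj(M,np.append(xy,.220)),"hole(under)",proj(M,np.append(H,.15)))
    x,y=[int(k) for k in u-[50,50]]
    ims.append(cv2.resize(im[y:y+100,x:x+100],(266,266),interpolation=cv2.INTER_CUBIC)[:,:,::-1]); print("off",x,y)
cv2.imwrite("pics/g.png",np.hstack(ims)); print(read_finger_gap(),np.round(read_ft_force(),1),read_time_s())
E
python3 carry.py
```

```text
-0.01 wrist [[279.7, 268.9], [280.2, 247.1], [280.7, 224.6]] side [[269.8, 279.8], [274.6, 288.2], [284.8, 274.1], [289.9, 282.4]]
0 wrist [[278.3, 259.1], [278.7, 238.5], [279.1, 217.1]] side [[269.4, 284.3], [274.2, 292.6], [284.3, 278.6], [289.2, 286.8]]
0.01 wrist [[277.0, 250.5], [277.3, 230.8], [277.7, 210.5]] side [[269.0, 288.6], [273.7, 297.0], [283.7, 282.9], [288.6, 291.1]]
0.019 wrist [[275.9, 243.4], [276.3, 224.6], [276.6, 205.2]] side [[268.6, 292.4], [273.3, 300.7], [283.2, 286.8], [288.1, 294.9]]
scene [('hook_tip', [([228.0, 202.7], 0.71)]), ('hook', [([219.3, 186.7], 0.73)]), ('tag_plate', [([229.2, 206.7], 0.62)])]
exp tip [226.60128838 204.68747853] top [217.33068822 190.42480397] hole(under) [227.3302559  210.62007944]
off 176 154
side [('hook_tip', [([237.0, 220.0], 0.86)]), ('hook', [([224.0, 201.7], 0.68)]), ('tag_plate', [([241.9, 227.9], 0.61)])]
exp tip [239.65832956 220.077496  ] top [226.62771113 205.27860979] hole(under) [240.24124488 229.3272774 ]
off 189 170
wrist [('hook_tip', [([252.8, 192.1], 0.81)]), ('hook', [([253.6, 269.8], 0.7)]), ('tag_plate', [])]
exp tip [253.70841004 187.17652552] top [253.55525095 262.48788945] hole(under) [253.78325451 176.32245765]
off 203 137
0.0060139549970662 [ 0.3  0.2 -0.5] 21.5417
```

View pics/g.png

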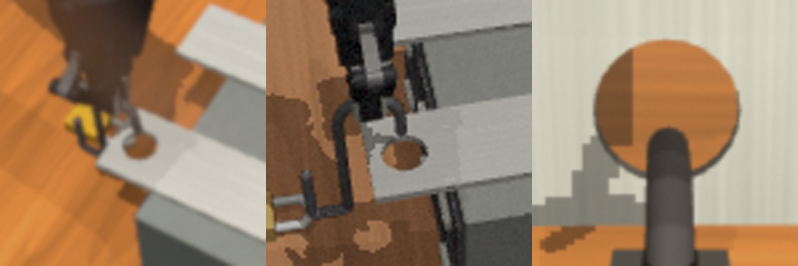

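Picture 8: the hook hangs over the plate end with its tip just above the hole. In the wrist view the tip is at crop (668,135) and the hole at (667,108). In the side view the tip is a few mm towards the robot from the hole's centre. The fingertips work out at about TCP -15 mm, so they only just cover the bar and won't touch the plate. I'll measure the offset.

```bash
python3 - <<'E'
from h import *
Mc,Ms,Mw=P("scene"),P("side"),P("wrist")
print("tip",tri([(Mc,(228,202.7)),(Ms,(237,220)),(Mw,(252.8,192.1))]))
print("tip2",tri([(Ms,(237,220)),(Mw,(252.8,192.1))]))
print("top",tri([(Mc,(219.3,186.7)),(Ms,(224,201.7)),(Mw,(253.6,269.8))]))
# hole centre pixel by rim in this wrist picture / side picture
print("hole wrist",atz(Mw,(203+135/2.66,137+108/2.66),.156))
print("hole side",atz(Ms,(189+(404-266)/2.66,170+153/2.66),.156))
print("hole scene",atz(Mc,(176+140/2.66,154+145/2.66),.156))
E
```

```text
tip [ 0.48056316 -0.05389662  0.17563433]
tip2 [ 0.47923488 -0.05604382  0.17565303]
top [ 0.46150521 -0.05431526  0.22719142]
hole wrist [ 0.48359506 -0.05679013  0.156     ]
hole side [ 0.48429307 -0.05773825  0.156     ]
hole scene [ 0.48492167 -0.05319994  0.156     ]
```

```bash
cat > lower.py <<'E'
from h import *
t=np.array(read_eef_pos()); x,y,z=t+[.003,-.0005,0]; q=down(1.6)
movel([x,y,z],q,speed=.05); f0=np.array(read_ft_force())
def go(dz,sp):
    movel([x,y,z-dz],q,speed=sp); f=np.array(read_ft_force())-f0; return f
for dz in (.012,.024,.036,.046,.050,.053,.055,.057,.059,.061,.063):
    f=go(dz,.06 if dz<.05 else .03); print(dz,np.round(f,1))
    if f[2]>2 or np.hypot(*f[:2])>3: break
pause(.2); print(np.round(np.array(read_ft_force())-f0,1),read_finger_gap(),read_time_s())
ims=[]
for c,u in (("scene",(222,205)),("side",(232,225))):
    im=snap(c,"h_"+c); a,b=u[0]-50,u[1]-50
    ims.append(cv2.resize(im[b:b+100,a:a+100],(400,400),interpolation=cv2.INTER_CUBIC)[:,:,::-1])
cv2.imwrite("pics/h.png",np.hstack(ims))
E
python3 lower.py
```

```text
0.012 [ 0.3 -0.3 -0.7]
0.024 [-0.6 -0.2 -0.1]
0.036 [-0.7  0.6 -0.7]
0.046 [-0.8 -0.2 -0.7]
0.05 [-4.   0.7 11.4]
[-4.3  0.2  9.7] 0.0055593706194691315 23.6417
```

View pics/h.png

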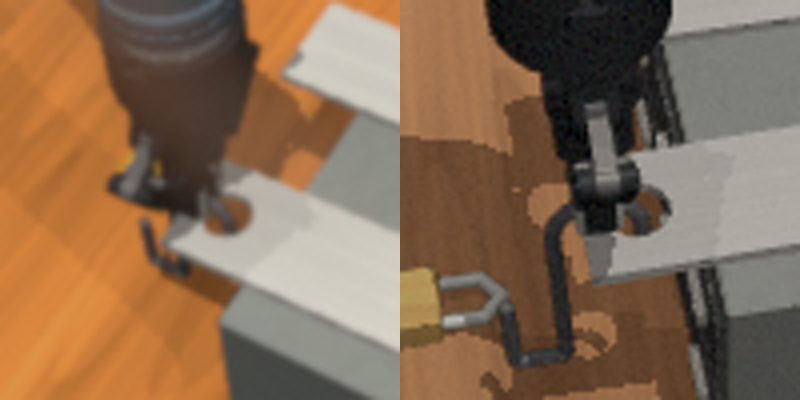

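Picture 9: the bend's free end is through the hole (side crop (640,215)) and the shank is outside the plate's end, with contact at about 10 N. I'll back off 2.5 mm, release and withdraw.

```bash
cat > rel.py <<'E'
from h import *
t=np.array(read_eef_pos()); q=down(1.6)
movel([t[0],t[1],t[2]+.0025],q,speed=.03); print(np.round(read_ft_force(),1))
move_gripper(.04,60); print(np.round(read_ft_force(),1))
movel([t[0],t[1],t[2]+.13],q,speed=.1); pause(1.0)
ims=[]; D={}
for c,u in (("scene",(222,205)),("side",(232,225)),("wrist",None)):
    im=snap(c,"i_"+c)
    print(c,[(n,[(np.round(x["at"],1).tolist(),round(x["confidence"],2)) for x in tip_of(c,n)[:1]]) for n in("hook_tip","hook","tag_plate","blank_plate")])
    if u is None: im=im[100:300,150:350]
    else: im=im[u[1]-50:u[1]+50,u[0]-50:u[0]+50]
    ims.append(cv2.resize(im,(266,266),interpolation=cv2.INTER_CUBIC)[:,:,::-1])
cv2.imwrite("pics/i.png",np.hstack(ims)); print(read_time_s(),np.round(read_ft_force(),1))
E
python3 rel.py
```

```text
[-0.7 -0.2 -0.8]
[-0.7 -0.2  0. ]
scene [('hook_tip', [([231.0, 214.7], 0.54)]), ('hook', [([215.1, 201.4], 0.61)]), ('tag_plate', [([230.4, 205.6], 0.93)]), ('blank_plate', [([256.0, 168.7], 0.86)])]
side [('hook_tip', [([245.2, 235.7], 0.84)]), ('hook', [([222.8, 224.2], 0.91)]), ('tag_plate', [([242.9, 227.3], 0.82)]), ('blank_plate', [([230.4, 178.3], 0.75)])]
wrist [('hook_tip', [([255.8, 148.9], 0.7)]), ('hook', [([253.2, 196.9], 0.84)]), ('tag_plate', []), ('blank_plate', [([76.1, 154.4], 0.82)])]
27.6333 [ 0.1  0.1 -0.4]
```

View pics/i.png

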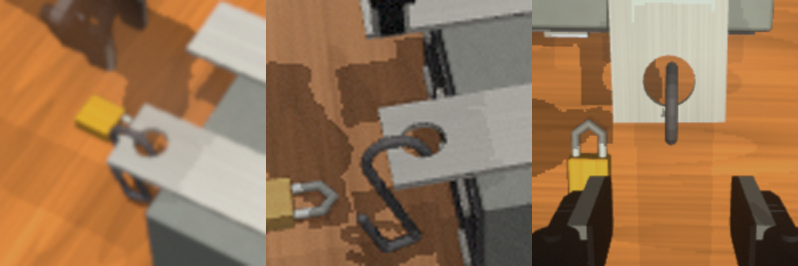

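Picture 10: the hook hangs from the plate's end with its tip through the hole and its shank outside. The gripper is clear and both plates are in place. I'll check that it's at rest, then hand in.

```bash
python3 - <<'E'
from h import *
for k in range(12):
    f=[read_camera("side")[180:280,190:270].astype(int)]
    for _ in range(3): pause(.25); f.append(read_camera("side")[180:280,190:270].astype(int))
    d=[int((abs(a-f[0]).max(2)>40).sum()) for a in f[1:]]; print(d,read_time_s())
    if max(d)<6 or read_time_s()>40: break
if max(d)<25: sign_off(); print("signed off",read_time_s())
E
```

```text
[0, 0, 0] 28.5833
the job is handed in; nothing more can be done
the job is handed in; nothing more can be done
```

The S-hook now hangs in the holed plate. The free end of its upper bend goes down through the hole, and its long shank hangs outside the overhanging end. I handed the job in at about 28.6 s of the 48 s allowed.

**How it went:**
- **Grip:** The first two grips failed, one shutting on nothing and one closing on top of the bar. The fingertips in the pictures stood about 15 mm behind the TCP, not 19 mm ahead of it as given. The third grip, 25 mm below the hook's top, held.
- **Placing:** Over the hole I measured the tip about 3 mm short of centre and corrected for it. Lowering it met about 11 N of contact at the plate's end, slightly over the 10 N said to tip the plate. I backed off 2.5 mm before letting go.

**Last checks:**
- **At rest:** Side pictures over about 0.8 s showed no change around the hook. The gripper was well above it and touching nothing.
- **Plates:** Both plates' detected positions moved by no more than about 2.5 px from the start, which is within the networks' scatter. I saw no shift of either plate in the pictures.
- **Tilt:** The hook hangs tilted, with its lower end swung in toward the cabinet.
- **Bench clearance:** The hook looks clear of the bench in the pictures, but I did not measure the gap.
- **Disagreement:** The finger-gap reading while holding was 5.5–6 mm, against the 8 mm bar; the cause is unknown.

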